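Pin the scrap-box lid and bolt it shut

ROBOT

A 6-joint arm with a two-finger parallel gripper is mounted at the origin on the work surface. World frame = base frame: x ahead of the robot, y to its left, z up, the work surface at z = 0. Lengths are in m, angles in degrees, forces in N, time in s.
With the tool pointing down it reaches from about 0.275 to 0.725 m from the base axis. Payload 15.9 kg.
Tool frame: the origin (TCP) lies at the very end of the fingers, on their centre line; the grasp point (between the pads) lies env.pinch_z behind it (env.pinch_z is the distance from the TCP to the grasp point, in m); z points along the fingers, y is the line along which they close (so a half turn about z gives the same grasp; the last joint's range is limited). The gripper opens to 85 mm and grips with 20 to 120 N. Pads are 22 mm wide; open, the fingers measure 114 mm over their backs; the gripper's body (76 mm by 85 mm) begins 54 mm behind the grasp point. The pads swing forward as they close: fully open they stand 13 mm farther back than shut.
Start: joints at [-63.426, 12.198, -1.971, 75.831, 0, 90], TCP at [0.224, -0.447, 0.231] pointing down, gripper open.
Joint ranges: [-170.91, 170.91], [-42.67, 98.43], [-65.05, 77.54], [-120.47, 116.71], [-90, 82.35], [-180, 180]. Speed limits (degrees/s): [108.29, 108.29, 136.94, 147.25, 180, 180].

INTERFACE

Orientations are given as [roll, pitch, yaw] about the fixed x, y, z axes, in that order (R = Rz(yaw) Ry(pitch) Rx(roll)).
In Python, from plant import monitor, snapshot, env gives the robot as it stands.
- The arm moves only by the tool arm_command, never from a script. Its argument "steps" is a list of rows, each an object of numbers: "tx", "ty", "tz": the shift along the tool's x, y, z each as a share of 0.15 m, from -1 to 1; "rx", "ry", "rz": the turn, a rotation vector about the tool's x, y, z each as a share of 360 degrees, from -1 to 1. A call has 1 to 5 rows; each row is the pose to reach, as a shift and turn from the pose commanded when the call began, along the tool's axes at that moment, turning the shorter way round; what a row does not reach only later rows make up. A row lasts 1/8 s, in which the tool goes at most 62.5 mm and 10.7 degrees, less where a joint would pass 70% of its speed; a pose out of reach is approached as far as the arm can. A call with a number of a shift or a turn outside -1 to 1 is refused whole. A call with a gripper value outside its range is refused whole. "fingers" is the opening, from 0 (shut) to 1 (fully open), set as the call begins (left out, the last holds). The fingers move at their own pace and stop on an object; the grip force is fixed at half the most. Time passes only in rows, so rows that repeat a pose let the fingers close. It gives the time, the measured TCP pose, the force, the opening and the grip force at its end, in the units of the state.
- monitor.sense(): the state, without advancing time (a new reading comes with each control period).
- snapshot(name): name is "scene" or "top" or "wrist"; returns a dict with "image" (384x512x3 uint8, red, green, blue), "z_map" (384x512 float32, m along the optical axis (not along the pixel's ray), 0 where there is no reading), "fovy" (degrees; the focal length in pixels is half the picture's height over the tangent of half this angle, whatever the lens; pixels are square), "cx", "cy" (the principal point, pixels), "world_to_cam" (4x4, takes a point from world to camera coordinates); the wrist camera has in their place "tool_from_camera" (4x4, takes a point from camera to tool coordinates, whose origin is the TCP and whose axes are the flange's). Camera axes: x right, y down, z forward; pixel columns grow to the right and rows downward; lengths in m; the calibration is good to about 2 mm. The wrist camera is an equidistant fisheye: a pixel r from the principal point sees the ray r / f radians off the axis. A picture is of the moment at which its call begins: read the wrist's pose just before it.
- env.finish_job(): hands the job in; it is judged then, once.
The state is a dict: "time_s": time; "qpos": joint angles; "joint_vel": joint speeds; "joint_efforts": joint torques, N m; "ee_pos": TCP position; "orientation": TCP orientation; "force": force on the tool from outside, world axes, zero at the start; "torque": the same for the moment, N m; "finger_gap": finger opening in m; "gripper_force": force on a finger pad.
Only numpy, scipy, OpenCV 4.12 (cv2) and the standard library are available. Lean on these libraries where they do the work, as an engineer would, in place of code of your own. Each camera call takes 0.05 s, during which the arm holds its last target. There are 200 camera calls.

TASK

Put the lid on the food-scrap box so that its two holes drop over the box's two pins and it lies flat on the rim. Then lift the sliding bolt over its bump, slide it in over the lid's edge and let it drop behind the bump, so that the lid is locked. Do not force the bolt through the bump without lifting it, do not lift the bolt before the lid is on, and leave the jug, the squeezer and the strainer where they are.

Things in the scene. Friction and masses are not known exactly. Their poses are not given: they have to be found in the camera images.
- scrapbox: White food-scrap box, open on top, fixed to the ledge: 130 (its x) x 170 (its y) mm, rim 70 mm above the ledge. Origin: centre of its underside, on the ledge; z up. Pins on its rim at (-45, -68) and (+45, +68) mm in its x, y. On its +y end an aluminium bracket 52 mm wide, reaching to y = 190 mm, floor 66 mm above the ledge, carries the bolt.
- pin_a (a point): Tip of the box's upright pin at (-45, -68) mm in the box's x, y, 86 mm above the ledge. Each pin is 8 mm thick and rises 16 mm above the rim: straight for 10 mm, then tapered.
- pin_b (a point): Tip of the like pin at (+45, +68) mm in the box's x, y, 86 mm above the ledge.
- bump (a point): Middle of the top of the bump, at (0, 140, 75) mm in the box frame: a fixed dark ridge 40 mm long across the bracket floor, with upright faces, 8 mm wide (y 136 to 144 mm), 9 mm high. Axes are the box's.
- lid_grip (a point): Centre of the loose lid's bar handle; lid axes. The bar, 14 (x) x 64 (y) x 16 (z) mm, runs along the lid's y over its middle on two 12 mm wide posts; this point is 33 mm above the lid's underside, the bar's top 41 mm. The lid starts flat on the ledge. Home on the box, this point is above the box's middle, 103 mm above the ledge, lid y along box y.
- lid_hole_a (a point): Hole in the lid, at the plate's underside, (-45, -68) mm from its middle in the lid's x, y. The lid is an aluminium plate 122 (x) x 166 (y) x 5 mm, about 0.25 kg, with two round 10.5 mm through holes. It fits the pins either way round (half a turn makes no difference).
- lid_hole_b (a point): The lid's other 10.5 mm hole, at the plate's underside, (+45, +68) mm from its middle in the lid's x, y.
- bolt_grip (a point): Middle of the bolt's upright steel grip fin, 12 (box x) x 26 (box y) x 36 (z) mm; box axes. With both joints 0 it is at (0, 161, 109) mm in the box frame, the fin from 91 to 127 mm above the ledge; pinch it across its 12 mm from above. Below it, 1 mm farther out, is the bolt's foot, 36 mm wide, 12 mm long, 12 mm high, on the bracket floor.
- bolt_tip (a point): Tip of the bolt's tongue, at its underside, 55 mm ahead of the fin's middle towards the box: at (0, 106, 78) mm in the box frame with both joints 0. The tongue is a flat bar 14 mm wide and 10 mm thick. The lid, when home, ends at box y = 83 mm, its top 75 mm above the ledge: the tongue then goes in over it.
- bolt_slide (a joint): Travel of the bolt towards the box (along the box's -y), m, 0 (outer end) to 0.045 (inner stop); slight friction. The bolt starts parked outside the bump (0 to 0.010); unlifted, the bump stops it at 0.012. From 0.032 on the foot is wholly past the bump and can drop.
- bolt_lift (a joint): Height of the bolt above its resting level, m, 0 to 0.022 (upper stop), straight up. The bolt, about 0.12 kg, sinks back by its own weight. It must be lifted more than 0.009 for its foot to pass over the bump.
- jug: Empty white ceramic jug, about 100 mm across and 135 mm high, with a handle; loose, to be left alone. Origin: centre of its underside.
- squeezer: Red plastic citrus squeezer, 120 mm across and 58 mm high, with a tab; loose, to be left alone. Origin: centre of its underside.
- strainer: Steel strainer bowl, 124 mm across and 55 mm high, its wire handle folded over it; loose, to be left alone. Origin: centre of its underside.
- rack: Fixed dish rack 300 (x) x 150 (y) mm with three glass tumblers up to 138 mm high; its origin is the centre of its underside.
There are look-alikes about, which are no part of the job. What is shaped like the part that bears lid_grip but purple or yellow is not meant.

How it is judged:
By the outcome, as a careful person would: the job done as asked, in the order asked, and still so for the second after the job is handed in, with the robot touching nothing.
It also fails if it takes over 54 s, if anything falls off the work surface, if the arm or the gripper's body presses on something with over 40 N, if the wrist force passes 120 N, or if a joint passes its speed limit or range.

## Working session

There is one attempt and no reset: what is moved stays moved. The work goes in short steps, Python scripts to look and compute and a tool call to move; the robot and the scene stay as the last step left them, time stands still between calls to the robot, and variables do not carry over. Pictures are saved under pics/ and viewed, at most 10 in all, crops included, and the job is handed in when it is done.

Besides the shell and the picture viewer there is one more tool, called in YAML: its name, and indented under it one key for each argument. arm_command: Moves the arm, as the interface text tells. Shift numbers are shares of 0.15 m and turn numbers shares of 360 degrees, none past 1 either way. Its arguments: {"type":"object","properties":{"steps":{"type":"array","items":{"type":"object","properties":{"tx":{"type":"number","minimum":-1,"maximum":1},"ty":{"type":"number","minimum":-1,"maximum":1},"tz":{"type":"number","minimum":-1,"maximum":1},"rx":{"type":"number","minimum":-1,"maximum":1},"ry":{"type":"number","minimum":-1,"maximum":1},"rz":{"type":"number","minimum":-1,"maximum":1}}}},"fingers":{"type":"number"}},"required":["steps"]}

```bash
ls; mkdir -p pics; python3 - <<'E'
from plant import monitor, snapshot, env
import cv2,numpy as np,pickle
print(monitor.sense(), env.pinch_z)
d={}
for n in("scene","top"):
    s=snapshot(n); d[n]=s
    cv2.imwrite(f"pics/{n}0.png",cv2.resize(s["image"][:,:,::-1],(800,600),interpolation=cv2.INTER_CUBIC))
    print(n,s["fovy"],s["cx"],s["cy"],s["world_to_cam"].round(3).tolist(), (s["z_map"]==0).mean())
pickle.dump(d,open("s0.pkl","wb"))
E
```

```text
pics
{'time_s': 0.0, 'qpos': array([-6.34275348e+01,  1.22255218e+01, -2.01099200e+00,  7.58308871e+01,
       -6.08030718e-04,  8.99983554e+01]), 'joint_vel': array([-0.05327399,  0.07413364, -0.03533289,  0.03790532,  0.09032649,
       -0.01857219]), 'joint_efforts': array([ 2.60054941e-03, -6.86165714e+01,  4.87121522e+01,  1.77673419e-02,
        1.68462833e-05,  8.29673968e-05]), 'ee_pos': array([ 0.22350048, -0.44686387,  0.23079084]), 'orientation': array([-1.79932599e+02,  6.06095670e-04,  2.65741105e+01]), 'force': array([-0.92488624, -0.03728852, -0.39002347]), 'torque': array([ 0.0218506 , -0.01099408,  0.02125594]), 'gripper_force': 0.0, 'finger_gap': 0.08543580906152275} 0.0187
scene 54.47737395506015 247.3374229727606 185.00632726484426 [[-0.693, 0.721, -0.012, 0.353], [0.409, 0.379, -0.83, -0.142], [-0.594, -0.58, -0.558, 1.752], [0.0, 0.0, 0.0, 1.0]] 0.004292805989583333
top 47.10150404315034 251.52007532878886 200.8944533415455 [[-0.016, -1.0, -0.017, 0.037], [-0.992, 0.018, -0.121, 0.516], [0.121, 0.015, -0.992, 1.351], [0.0, 0.0, 0.0, 1.0]] 0.0040740966796875
```

View pics/top0.png

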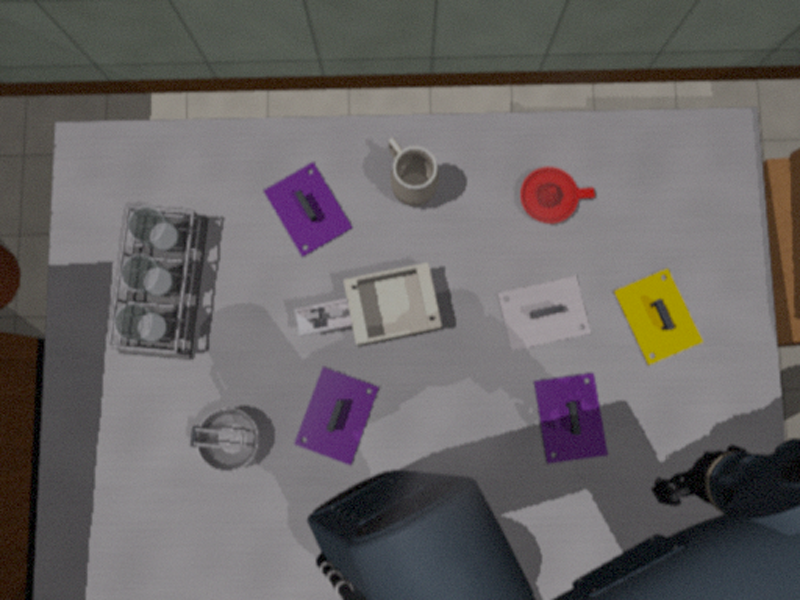

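View pics/scene0.png

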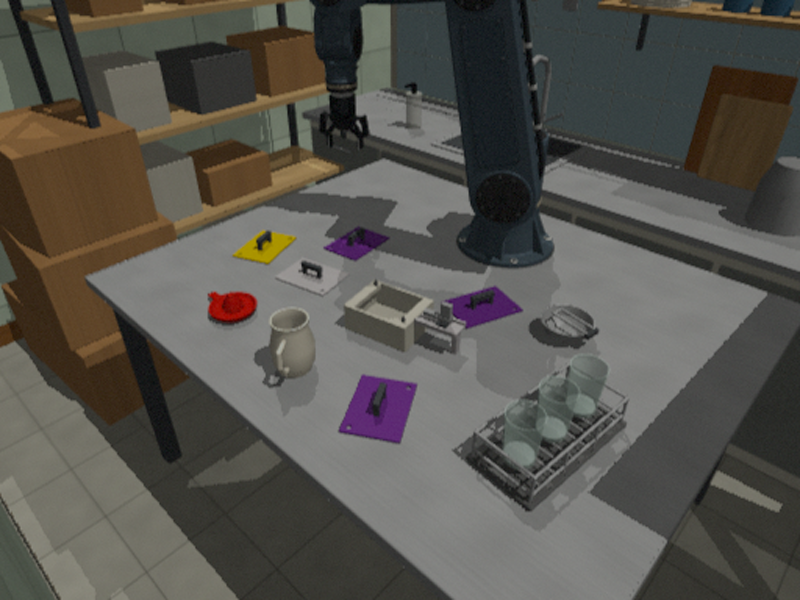

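The top view (800x600) shows the aluminium lid at about (545,312) with its dark bar, the box at (395,303) with its bracket to the left ending at about (297,318), and purple and yellow decoys around them.

```bash
cat > h.py <<'E'
import numpy as np,cv2
def cloud_top(s):
    f=192/np.tan(np.radians(s["fovy"]/2)); z=s["z_map"]
    v,u=np.mgrid[:384,:512]
    c=np.stack([(u-s["cx"])/f*z,(v-s["cy"])/f*z,z],-1)
    T=np.linalg.inv(s["world_to_cam"]); return c@T[:3,:3].T+T[:3,3]
def ray_plane(s,uv,h):
    f=192/np.tan(np.radians(s["fovy"]/2)); uv=np.atleast_2d(uv).astype(float)
    d=np.c_[(uv-[s["cx"],s["cy"]])/f,np.ones(len(uv))]
    T=np.linalg.inv(s["world_to_cam"]); d=d@T[:3,:3].T
    return T[:3,3]+d*((h-T[2,3])/d[:,2])[:,None]
def rect(m):
    c=max(cv2.findContours(m.astype(np.uint8),cv2.RETR_EXTERNAL,cv2.CHAIN_APPROX_NONE)[0],key=cv2.contourArea)
    return c[:,0,:]
E
python3 - <<'E'
import pickle; from h import *
s=pickle.load(open("s0.pkl","rb"))["top"]; P=cloud_top(s); im=s["image"]; g=cv2.cvtColor(im,cv2.COLOR_RGB2GRAY)
H=P[...,2]
print("table z",np.median(H[215:235,300:310]), "lidz",np.median(H[205:215,325:335]))
def win(a,b,c,d):
    w=np.zeros(H.shape,bool); w[b:d,a:c]=True; return w
def mr(uv,h):
    p=ray_plane(s,uv,h)[:,:2]; r=cv2.minAreaRect((p*1000).astype(np.float32)); return [np.round(x,1) for x in r]
wl=win(310,168,388,232)
c=rect(wl&(g>np.median(g[wl&(H>0.003)])-18)&(abs(H-0.005)<.015)); print("lid lum",mr(c,.005),len(c))
m=wl&(H>.025); print("bar",m.sum(),P[m].mean(0)); print(mr(rect(m),.041))
wb=win(180,160,290,228)
m=wb&(H>.062)&(H<.078); 
q=P[m]; r=cv2.minAreaRect((P[wb&(H>.06)&(np.arange(512)[None]>222)][:,:2]*1000).astype(np.float32)); print("box",r)
print("rim z",np.median(P[m][:,2]))
m=wb&(H>.095); print("fin",m.sum(),P[m].mean(0),P[m].min(0),P[m].max(0))
# dark pins & holes
for n,w,h in(("lid",wl,.0),("box",wb,.08)):
    x0=np.argwhere(w).min(0);x1=np.argwhere(w).max(0)+1
    o=cv2.resize(im[x0[0]:x1[0],x0[1]:x1[1],::-1],None,fx=7,fy=7,interpolation=cv2.INTER_CUBIC); cv2.imwrite(f"pics/c_{n}.png",o)
a=cv2.imread("pics/c_lid.png");b=cv2.imread("pics/c_box.png");W=max(a.shape[1],b.shape[1])
print(a.shape,b.shape)
E
```

```text
table z 2.269386906639248e-05 lidz 0.005447931771647374
lid lum [array([ 519.1, -281.7]), array([247.9, 202.5]), np.float64(88.9)] 296
bar 122 [ 0.48847093 -0.22791533  0.27459938]
[array([ 517.5, -276.7]), array([14.5, 65.7]), np.float64(11.6)]
box ((474.8516845703125, 22.19892120361328), (254.2169952392578, 175.91506958007812), 10.562540054321289)
rim z 0.06922090715913809
fin 77 [0.44874798 0.11639256 0.58598416] [0.34821015 0.00794498 0.09784589] [0.51425684 0.19346583 1.40356174]
(448, 546, 3) (476, 770, 3)
```

View pics/c_box.png

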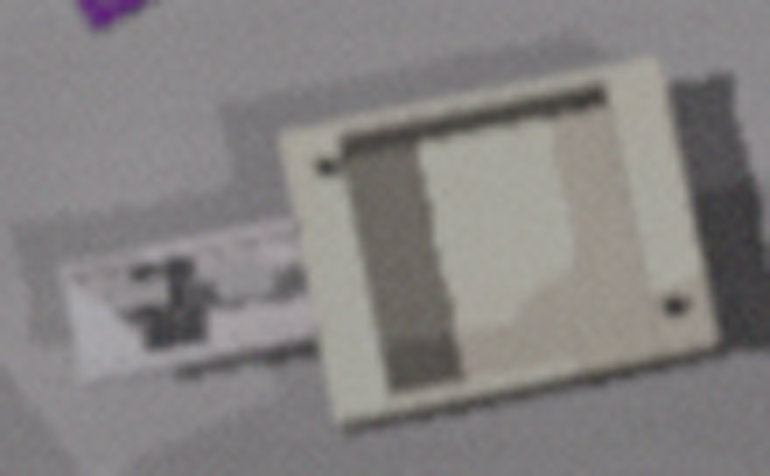

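The crop shows the dark pins at about (326,166) and (675,304), and the bolt and bracket to the left with the fin near (180,330).

```bash
cat >> h.py <<'E'
from scipy.spatial.transform import Rotation as R
def toolR(yaw): return R.from_euler('xyz',[180,0,yaw],degrees=True)
def plan(st,p,yaw):
    "shift/turn shares from the measured pose"
    R0=R.from_euler('xyz',st["orientation"],degrees=True)
    t=R0.inv().apply(np.array(p)-st["ee_pos"])/.15
    r=(R0.inv()*toolR(yaw)).as_rotvec(degrees=True)/360
    return t.round(4),r.round(4)
E
python3 - <<'E'
import pickle; from h import *
from plant import monitor
s=pickle.load(open("s0.pkl","rb"))["top"]; im=s["image"].astype(int); g=im.mean(-1)
def dark(u,v,k=3):
    w=g[v-k:v+k+1,u-k:u+k+1]; W=np.clip(np.median(w)-15-w,0,None); yy,xx=np.mgrid[v-k:v+k+1,u-k:u+k+1]
    return (W*xx).sum()/W.sum(),(W*yy).sum()/W.sum()
pb=dark(226,183);pa=dark(276,203);print(pa,pb)
A,B=ray_plane(s,[pa,pb],.079)
d=B-A; yaw=np.degrees(np.arctan2(d[1],d[0])-np.arctan2(68,45)); print("box",(A+B)/2,yaw,np.hypot(*d[:2]),np.hypot(90,136))
c=(A+B)/2; 
for n,y in(("fin",.161),("brkend",.19)): print(n,c[:2]+y*np.array([-np.sin(np.radians(yaw)),np.cos(np.radians(yaw))]))
st=monitor.sense()
print(plan(st,[.5175,-.2767,.20],101.6))
E
```

```text
(np.float64(276.07169117647055), np.float64(203.20863970588235)) (np.float64(227.61989606533032), np.float64(182.66369710467706))
box [0.53480447 0.02683826 0.079     ] 9.287208432072951 0.1601880490927416 163.0828010551695
fin [0.50882173 0.18572784]
brkend [0.50414161 0.2143477 ]
(array([ 2.2604, -0.1382,  0.206 ]), array([-1.000e-04, -1.000e-04, -2.084e-01]))
```

View pics/c_lid.png

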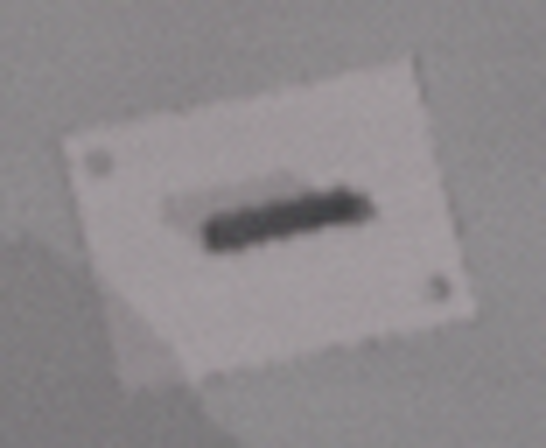

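The lid crop shows its holes at (97,163) and (438,287) and the bar from (205,235) to (370,205), so the hole pattern matches the box's. Moving over it.

arm_command:
  steps:
    - {"tx": 0.2, "rz": -0.028}
    - {"tx": 0.4, "rz": -0.056}
    - {"tx": 0.6, "rz": -0.084}
    - {"tx": 0.8, "rz": -0.112}
    - {"tx": 1, "rz": -0.14}
  fingers: 1

```text
$.steps[0]: bad value
```

```bash
python3 - <<'E'
from h import *
from plant import monitor
st=monitor.sense(); print(st["time_s"],st["ee_pos"],st["orientation"]); print(plan(st,[.5175,-.2767,.20],101.6))
E
```

```text
0.1 [ 0.22353742 -0.44692995  0.23088507] [-1.79945629e+02  9.03722020e-04  2.65719343e+01]
(array([ 2.2604, -0.1382,  0.206 ]), array([-1.000e-04, -1.000e-04, -2.084e-01]))
```

arm_command:
  steps:
    - {"tx": 0.2, "ty": 0, "tz": 0, "rx": 0, "ry": 0, "rz": -0.028}
    - {"tx": 0.4, "ty": 0, "tz": 0, "rx": 0, "ry": 0, "rz": -0.056}
    - {"tx": 0.6, "ty": 0, "tz": 0, "rx": 0, "ry": 0, "rz": -0.084}
    - {"tx": 0.8, "ty": 0, "tz": 0, "rx": 0, "ry": 0, "rz": -0.112}
    - {"tx": 1, "ty": 0, "tz": 0, "rx": 0, "ry": 0, "rz": -0.14}
  fingers: 1

```text
time_s: 0.72
ee_pos: [0.3586, -0.3794, 0.231]
orientation: [-180.0, -0.0, 77.3]
force: [-0.1, -0.6, 0.4]
finger_gap: 0.0852
gripper_force: 0.0
```

```bash
cat > go.py <<'E'
import sys
from h import *
from plant import monitor
a=[float(x) for x in sys.argv[1:]]
st=monitor.sense(); print(round(st["time_s"],2),st["ee_pos"].round(4),st["orientation"].round(2),st["force"].round(1),round(st["finger_gap"],4),st["gripper_force"]); print(plan(st,a[:3],a[3]))
E
python3 go.py .5175 -.2767 .2 101.6
```

```text
0.72 [ 0.3586 -0.3794  0.231 ] [-1.7997e+02 -2.0000e-02  7.7310e+01] [-0.1 -0.6  0.4] 0.0852 0.0
(array([0.9009, 0.8833, 0.2068]), array([-0.0001, -0.0001, -0.0675]))
```

arm_command:
  steps:
    - {"tx": 0.23, "ty": 0.22, "tz": 0.05, "rx": 0, "ry": 0, "rz": -0.017}
    - {"tx": 0.45, "ty": 0.44, "tz": 0.1, "rx": 0, "ry": 0, "rz": -0.034}
    - {"tx": 0.68, "ty": 0.66, "tz": 0.15, "rx": 0, "ry": 0, "rz": -0.05}
    - {"tx": 0.9, "ty": 0.88, "tz": 0.2, "rx": 0, "ry": 0, "rz": -0.067}
    - {"tx": 0.9, "ty": 0.88, "tz": 0.2, "rx": 0, "ry": 0, "rz": -0.067}

```text
time_s: 1.35
ee_pos: [0.5185, -0.2762, 0.1998]
orientation: [-179.9, -0.1, 101.4]
force: [-1.0, -0.1, 0.9]
finger_gap: 0.0854
gripper_force: 0.0
```

```bash
cat >> h.py <<'E'
def wrist(monitor,snapshot):
    st=monitor.sense(); s=snapshot("wrist"); s["st"]=st
    return s
def wray(s,uv):
    "fisheye rays -> world origin, unit dirs"
    f=192/np.tan(np.radians(s["fovy"]/2)); d=np.atleast_2d(uv).astype(float)-[s["cx"],s["cy"]]
    r=np.linalg.norm(d,axis=1)+1e-9; th=r/f
    c=np.c_[d/r[:,None]*np.sin(th)[:,None],np.cos(th)]
    T=s["tool_from_camera"]; R0=R.from_euler('xyz',s["st"]["orientation"],degrees=True)
    return R0.apply(T[:3,3])+s["st"]["ee_pos"],R0.apply(c@T[:3,:3].T)
def wplane(s,uv,h):
    o,d=wray(s,uv); return o+d*((h-o[2])/d[:,2])[:,None]
E
python3 - <<'E'
from h import *
from plant import monitor,snapshot
import pickle
s=wrist(monitor,snapshot); pickle.dump(s,open("w1.pkl","wb"))
print(s["st"]["ee_pos"],s["st"]["orientation"],s["fovy"],s["cx"],s["cy"],s["tool_from_camera"].round(3).tolist())
cv2.imwrite("pics/w1.png",cv2.resize(s["image"][:,:,::-1],(800,600),interpolation=cv2.INTER_CUBIC))
E
```

```text
[ 0.51845344 -0.27619877  0.19983733] [-1.79927534e+02 -8.76398881e-02  1.01361213e+02] 65.70646984690485 259.4698972183566 188.90725146090378 [[0.001, -0.945, -0.327, 0.084], [1.0, 0.001, -0.0, -0.001], [0.0, -0.327, 0.945, -0.143], [0.0, 0.0, 0.0, 1.0]]
```

View pics/w1.png

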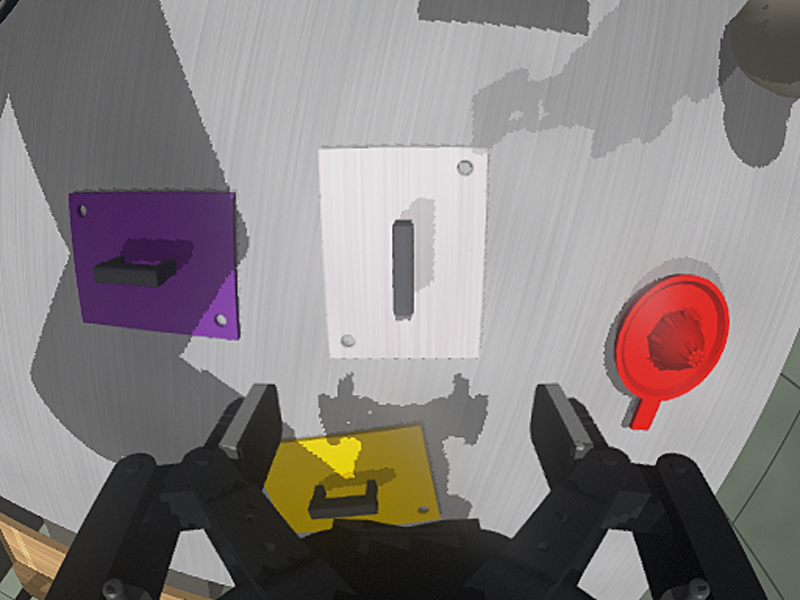

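The wrist view shows the lid with holes at (465,168) and (348,341) and its dark bar from (403,222) to (403,318). The lid is straight to the gripper.

```bash
python3 - <<'E'
from h import *
import pickle
s=pickle.load(open("w1.pkl","rb")); g=s["image"].mean(-1)
def dark(u,v,k=7,t=12):
    u,v=int(u),int(v); w=g[v-k:v+k+1,u-k:u+k+1]; W=((np.median(w)-w)>t).astype(float); yy,xx=np.mgrid[v-k:v+k+1,u-k:u+k+1]
    return (W*xx).sum()/W.sum(),(W*yy).sum()/W.sum(),W.sum()
b=dark(465/1.5625,168/1.5625);a=dark(348/1.5625,341/1.5625);print(a,b)
A,B=wplane(s,[a[:2],b[:2]],.005)
d=B-A; print(A,B,"lid c",(A+B)/2,"yaw",np.degrees(np.arctan2(d[1],d[0])-np.arctan2(68,45)),np.hypot(*d[:2]))
m=np.zeros_like(g,np.uint8); m[130:215,240:275]=(g[130:215,240:275]<90)
n,l,st,ct=cv2.connectedComponentsWithStats(m); i=1+st[1:,4].argmax(); 
yx=np.argwhere(l==i); p=wplane(s,yx[:,::-1],.041)[:,:2]
print("bar",cv2.minAreaRect((p*1000).astype(np.float32)))
E
```

```text
(np.float64(222.20833333333334), np.float64(218.0), np.float64(72.0)) (np.float64(297.1458333333333), np.float64(106.95833333333333), np.float64(96.0))
[ 0.48572239 -0.35503684  0.005     ] [ 0.54625884 -0.20359376  0.005     ] lid c [ 0.51599061 -0.2793153   0.005     ] yaw 11.70707613346556 0.1630940414322521
bar ((509.57464599609375, -246.79603576660156), (11.307897567749023, 3.1442997455596924), 11.376954078674316)
```

arm_command:
  steps:
    - {"tx": -0.017, "ty": -0.02, "tz": 0.25, "rx": 0, "ry": 0, "rz": -0.001}
    - {"tx": -0.017, "ty": -0.02, "tz": 0.5, "rx": 0, "ry": 0, "rz": -0.001}
    - {"tx": -0.017, "ty": -0.02, "tz": 0.75, "rx": 0, "ry": 0, "rz": -0.001}
    - {"tx": -0.017, "ty": -0.02, "tz": 0.9, "rx": 0, "ry": 0, "rz": -0.001}
    - {"tx": -0.017, "ty": -0.02, "tz": 0.9, "rx": 0, "ry": 0, "rz": -0.001}

```text
time_s: 2.02
ee_pos: [0.5126, -0.2815, 0.0652]
orientation: [-179.9, -0.1, 101.4]
force: [0.3, 0.3, 0.8]
finger_gap: 0.085
gripper_force: 0.0
```

```bash
python3 go.py .516 -.2793 .015 101.7
```

```text
2.02 [ 0.5126 -0.2815  0.0652] [-1.7987e+02 -1.0000e-01  1.0135e+02] [0.3 0.3 0.8] 0.085 0.0
(array([0.0093, 0.0258, 0.3344]), array([-0.0004, -0.0003, -0.001 ]))
```

arm_command:
  steps:
    - {"tx": 0.009, "ty": 0.026, "tz": 0.12, "rx": 0, "ry": 0, "rz": -0.001}
    - {"tx": 0.009, "ty": 0.026, "tz": 0.24, "rx": 0, "ry": 0, "rz": -0.001}
    - {"tx": 0.009, "ty": 0.026, "tz": 0.33, "rx": 0, "ry": 0, "rz": -0.001}
    - {"tx": 0.009, "ty": 0.026, "tz": 0.33, "rx": 0, "ry": 0, "rz": -0.001}
    - {"tx": 0.009, "ty": 0.026, "tz": 0.33, "rx": 0, "ry": 0, "rz": -0.001}

```text
time_s: 2.65
ee_pos: [0.5183, -0.2796, 0.0177]
orientation: [180.0, 0.0, 101.8]
force: [0.6, 0.5, 0.3]
finger_gap: 0.0853
gripper_force: 0.0
```

```bash
python3 go.py .516 -.2793 .015 101.7
```

```text
2.65 [ 0.5183 -0.2796  0.0177] [1.7995e+02 4.0000e-02 1.0180e+02] [0.6 0.5 0.3] 0.0853 0.0
(array([ 0.0054, -0.0146,  0.0182]), array([0.0001, 0.0001, 0.0003]))
```

arm_command:
  steps:
    - {"tx": 0, "ty": -0.012, "tz": 0.01, "rx": 0, "ry": 0, "rz": 0}
    - {"tx": 0, "ty": -0.012, "tz": 0.01, "rx": 0, "ry": 0, "rz": 0}
    - {"tx": 0, "ty": -0.012, "tz": 0.01, "rx": 0, "ry": 0, "rz": 0}
    - {"tx": 0, "ty": -0.012, "tz": 0.01, "rx": 0, "ry": 0, "rz": 0}
    - {"tx": 0, "ty": -0.012, "tz": 0.01, "rx": 0, "ry": 0, "rz": 0}
  fingers: 0

```text
time_s: 3.28
ee_pos: [0.5163, -0.2797, 0.0156]
orientation: [180.0, 0.0, 101.8]
force: [-0.6, 0.9, 4.5]
finger_gap: 0.0132
gripper_force: 59.5
```

arm_command:
  steps:
    - {"tx": 0, "ty": 0, "tz": 0, "rx": 0, "ry": 0, "rz": 0}
    - {"tx": 0, "ty": 0, "tz": 0, "rx": 0, "ry": 0, "rz": 0}
    - {"tx": 0, "ty": 0, "tz": 0, "rx": 0, "ry": 0, "rz": 0}

```text
time_s: 3.65
ee_pos: [0.5163, -0.2797, 0.0156]
orientation: [180.0, 0.0, 101.8]
force: [-1.2, 0.3, 5.1]
finger_gap: 0.0129
gripper_force: 59.5
```

```bash
python3 go.py .516 -.2793 .015 101.7
```

```text
3.65 [ 0.5163 -0.2797  0.0156] [1.7999e+02 1.0000e-02 1.0181e+02] [-1.2  0.3  5.1] 0.0129 59.50968861579895
(array([ 0.0031, -0.0014,  0.0037]), array([0.    , 0.    , 0.0003]))
```

arm_command:
  steps:
    - {"tx": 0, "ty": 0, "tz": -0.15, "rx": 0, "ry": 0, "rz": 0}
    - {"tx": 0, "ty": 0, "tz": -0.35, "rx": 0, "ry": 0, "rz": 0}
    - {"tx": 0, "ty": 0, "tz": -0.6, "rx": 0, "ry": 0, "rz": 0}
    - {"tx": 0, "ty": 0, "tz": -0.85, "rx": 0, "ry": 0, "rz": 0}
    - {"tx": 0, "ty": 0, "tz": -1, "rx": 0, "ry": 0, "rz": 0}

```text
time_s: 4.28
ee_pos: [0.5165, -0.2798, 0.1669]
orientation: [179.9, 0.0, 101.8]
force: [-0.1, -0.0, -3.8]
finger_gap: 0.0129
gripper_force: 59.0
```

arm_command:
  steps:
    - {"tx": 0.2, "ty": 0.05, "tz": -0.15, "rx": 0, "ry": 0, "rz": 0}
    - {"tx": 0.4, "ty": 0.12, "tz": -0.35, "rx": 0, "ry": 0, "rz": 0}
    - {"tx": 0.63, "ty": 0.2, "tz": -0.57, "rx": 0, "ry": 0, "rz": 0}
    - {"tx": 0.63, "ty": 0.23, "tz": -0.57, "rx": 0, "ry": 0, "rz": 0}
    - {"tx": 0.63, "ty": 0.23, "tz": -0.57, "rx": 0, "ry": 0, "rz": 0}

```text
time_s: 4.9
ee_pos: [0.5306, -0.1801, 0.25]
orientation: [-179.9, -0.0, 101.8]
force: [0.0, -0.9, -3.1]
finger_gap: 0.0129
gripper_force: 58.9
```

```bash
python3 go.py .548 -.04 .25 101.7;  python3 - <<'E'
from h import *
from plant import monitor,snapshot
import pickle
s=wrist(monitor,snapshot); pickle.dump(s,open("w2.pkl","wb"))
print(s["st"]["ee_pos"],s["st"]["orientation"])
cv2.imwrite("pics/w2.png",s["image"][:,:,::-1])
E
```

```text
4.9 [ 0.5306 -0.1801  0.25  ] [-1.7995e+02 -2.0000e-02  1.0184e+02] [ 0.  -0.9 -3.1] 0.0129 58.93131494522095
(array([ 8.903e-01,  3.052e-01, -1.000e-04]), array([-0.0001, -0.    ,  0.0004]))
[ 0.53059871 -0.18009853  0.24999041] [-1.79947257e+02 -1.72535115e-02  1.01842423e+02]
```

View pics/w2.png

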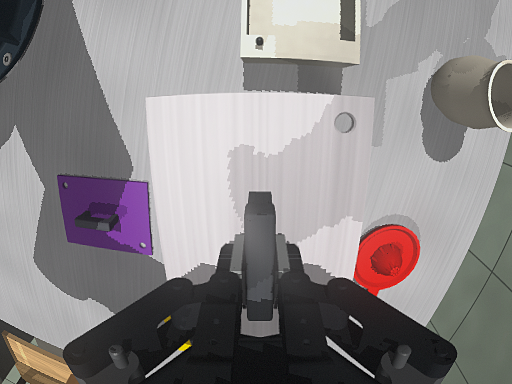

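The view shows pin_a at (260,42), the box's near edge at the top, and the held lid with its hole_b at (344,122).

arm_command:
  steps:
    - {"tx": 0.2, "ty": 0.07, "tz": 0, "rx": 0, "ry": 0, "rz": 0}
    - {"tx": 0.45, "ty": 0.15, "tz": 0, "rx": 0, "ry": 0, "rz": 0}
    - {"tx": 0.7, "ty": 0.24, "tz": 0, "rx": 0, "ry": 0, "rz": 0}
    - {"tx": 0.88, "ty": 0.3, "tz": 0, "rx": 0, "ry": 0, "rz": 0}
    - {"tx": 0.88, "ty": 0.3, "tz": 0, "rx": 0, "ry": 0, "rz": 0}

```text
time_s: 5.58
ee_pos: [0.5473, -0.0408, 0.2497]
orientation: [-179.9, -0.0, 101.9]
force: [-0.3, -0.3, -2.9]
finger_gap: 0.0131
gripper_force: 59.0
```

```bash
python3 - <<'E'
from h import *
from plant import monitor,snapshot
import pickle
s=wrist(monitor,snapshot); pickle.dump(s,open("w3.pkl","wb"))
print(s["st"]["ee_pos"],s["st"]["orientation"])
cv2.imwrite("pics/w3.png",s["image"][:,:,::-1])
E
```

```text
[ 0.5472828  -0.04081991  0.24971867] [-1.79900459e+02 -3.77462918e-02  1.01887494e+02]
```

View pics/w3.png

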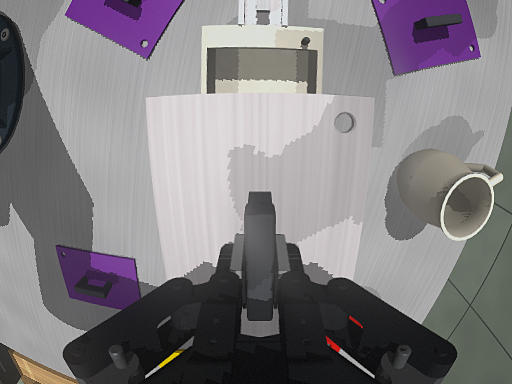

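The view shows pin_b at about (305,43), with the bolt at the top (263,15).

```bash
python3 - <<'E'
from h import *
import pickle
out=[]
for f,u,v in(("w2.pkl",260,42),("w3.pkl",305,43)):
    s=pickle.load(open(f,"rb")); g=s["image"].astype(int).mean(-1)
    print(g[v-9:v+10,u-9:u+10].astype(int)); out.append(s)
E
```

```text
[[210 209 208 209 209 207 207 209 210 210 209 210 210 210 211 212 212 212
  214]
 [214 214 213 212 213 213 214 214 208 209 208 207 208 209 209 211 210 210
  211]
 [232 232 233 233 232 233 235 238 239 238 233 215 214 213 214 213 211 228
  228]
 [230 230 230 230 231 237 244 233 209 208 228 221 216 213 213 213 212 229
  231]
 [230 229 230 231 236 249 170  95  75  88 121 202 222 215 213 212 227 230
  230]
 [229 229 229 233 242 152  57  69  87  72  55 119 223 217 213 211 228 230
  230]
 [230 231 231 237 210  99  61  89 110  92  60  78 169 221 213 217 228 229
  228]
 [230 230 232 239 193  85  63  71  85  73  57  65 158 225 212 226 231 228
  230]
 [230 230 231 239 193  85  57  65  65  61  61  56 149 223 211 225 229 229
  229]
 [230 230 231 238 199  89  55  65  68  64  60  53 154 231 228 231 228 229
  228]
 [229 229 230 235 243 130  50  64  64  63  57  57 170 243 232 230 229 229
  229]
 [229 230 231 235 250 167  61  54  57  55  55  96 184 241 232 229 229 229
  229]
 [228 231 230 237 179 135 130  93  91 108 110 147 195 237 230 229 229 229
  229]
 [229 230 231 238 181 135 146 148 150 149 143 1
[... 1279 characters left out ...]
  51  51  55  58  72 197 200 192 189 190 189
  187]
 [195 196 194 199 205 104 105 105  84  86 100  93 185 197 190 190 189 188
  187]
 [195 193 195 199 114  88 101 105 106 108 103  88 172 195 192 189 190 189
  190]
 [200 198 197 201 184 179 103 103 105 104  96 164 205 195 193 191 192 190
  191]
 [171 205 209 215 217 227 120 108 107 106 100 159 210 203 199 201 198 197
  195]
 [ 63  60  58  56  57  62  66  72  74  76  77 100 137 141 148 156 163 171
  177]
 [118  92  92  91  86  86  86  85  84  82  77  73  70  71  75  77  79  81
   81]
 [101  99 101 104 104 106 105 106 106 105 105 105  90  78  79  80  80  80
   78]
 [ 98 100 102 102 101 104 101 102 104 105 103 105  93  79  81  81  82  83
   83]]
```

```bash
python3 - <<'E'
from h import *
import pickle
W=[pickle.load(open(f,"rb")) for f in("w2.pkl","w3.pkl")]
tip=[wplane(W[0],[259.1,39.2],.086)[0],wplane(W[1],[306.3,39.2],.086)[0]]
mid=[wplane(W[0],[259.2,41.0],.079)[0],wplane(W[1],[305.0,40.7],.079)[0]]
bas=[]
for s,uv in zip(W,([259.0,44.7],[303.3,44.6])):
    p=wplane(s,uv,.070)[0]; o,_=wray(s,uv); d=(p-o)[:2]; bas.append(p+np.r_[d/np.linalg.norm(d)*.004,0])
for n,(A,B) in(("tip",tip),("mid",mid),("base",bas)):
    d=B-A; print(n,A.round(4),B.round(4),"c",((A+B)/2).round(4),"yaw",np.degrees(np.arctan2(d[1],d[0])-np.arctan2(68,45)).round(2),np.hypot(*d[:2]).round(4))
# held lid hole_b, both views
for s in W:
    g=s["image"].mean(-1)
    sub=g[108:137,330:359]; m=cv2.morphologyEx((sub<np.median(sub)-12).astype(np.uint8),cv2.MORPH_OPEN,np.ones((3,3)))
    n,l,st,ct=cv2.connectedComponentsWithStats(m); print(st[1:],ct[1:])
    z=s["st"]["ee_pos"][2]-.0106
    p=wplane(s,[344.3,122],z)[0]; t=R.from_euler('xyz',s["st"]["orientation"],degrees=True).inv().apply(p-s["st"]["ee_pos"]); print("hole in tool",t.round(4),"ideal [.068,.045] ")
E
```

```text
tip [ 0.5012 -0.0461  0.086 ] [0.564  0.1042 0.086 ] c [0.5326 0.029  0.086 ] yaw 10.81 0.1629
mid [ 0.5014 -0.0468  0.079 ] [0.5638 0.1037 0.079 ] c [0.5326 0.0284 0.079 ] yaw 10.97 0.1629
base [ 0.5008 -0.0455  0.07  ] [0.566  0.1042 0.07  ] c [0.5334 0.0293 0.07  ] yaw 9.99 0.1633
[[  4   4  22  21 359]] [[14.59052925 13.95821727]]
hole in tool [0.0686 0.0441 0.0106] ideal [.068,.045] 
[[  4   4  22  21 359]] [[14.63509749 14.02506964]]
hole in tool [0.0686 0.0441 0.0106] ideal [.068,.045]
```

```bash
python3 go.py .5333 .0283 .12 100.95
```

```text
5.62 [ 0.5473 -0.0418  0.2498] [-1.7991e+02 -1.0000e-02  1.0184e+02] [ 0.8 -0.5 -4.1] 0.013 58.97441267967224
(array([0.4764, 0.0061, 0.8657]), array([-0.0003, -0.    ,  0.0025]))
```

arm_command:
  steps:
    - {"tx": 0.15, "ty": 0, "tz": 0.15, "rx": 0, "ry": 0, "rz": 0}
    - {"tx": 0.32, "ty": 0.005, "tz": 0.35, "rx": 0, "ry": 0, "rz": 0.0025}
    - {"tx": 0.475, "ty": 0.006, "tz": 0.6, "rx": 0, "ry": 0, "rz": 0.0025}
    - {"tx": 0.475, "ty": 0.006, "tz": 0.8, "rx": 0, "ry": 0, "rz": 0.0025}
    - {"tx": 0.475, "ty": 0.006, "tz": 0.865, "rx": 0, "ry": 0, "rz": 0.0025}

```text
time_s: 6.25
ee_pos: [0.5327, 0.0271, 0.1192]
orientation: [-179.8, -0.0, 100.9]
force: [-0.2, 0.4, -2.8]
finger_gap: 0.013
gripper_force: 58.9
```

arm_command:
  steps:
    - {"tx": 0, "ty": 0, "tz": 0, "rx": 0, "ry": 0, "rz": 0}
    - {"tx": 0, "ty": 0, "tz": 0, "rx": 0, "ry": 0, "rz": 0}

```text
time_s: 6.5
ee_pos: [0.5347, 0.0278, 0.1222]
orientation: [179.9, 0.0, 100.9]
force: [-0.1, -0.4, -3.0]
finger_gap: 0.013
gripper_force: 58.9
```

```bash
python3 go.py .5333 .0283 .106 100.95;python3 - <<'E'
from h import *
from plant import monitor,snapshot
import pickle
s=wrist(monitor,snapshot); pickle.dump(s,open("w4.pkl","wb"))
print(s["st"]["ee_pos"],s["st"]["orientation"]); g=s["image"].mean(-1)
print(g[108:137:2,328:362:2].astype(int))
cv2.imwrite("pics/w4.png",cv2.resize(s["image"][0:190,120:400,::-1],(784,532)))
E
```

```text
6.5 [0.5347 0.0278 0.1222] [1.7991e+02 1.0000e-02 1.0087e+02] [-0.1 -0.4 -3. ] 0.013 58.92838954925537
(array([ 0.0054, -0.0087,  0.1079]), array([ 0.0003,  0.    , -0.0002]))
[0.53470901 0.027751   0.12219284] [1.79908789e+02 1.31644853e-02 1.00867940e+02]
[[180 176 181 176 173 172 169 165 172 173 171 168 166 166 166 167 172]
 [177 176 181 176 172 171 169 167 175 175 170 167 167 168 166 166 171]
 [178 178 179 177 174 172 174 139 119 120 158 171 168 168 166 167 171]
 [178 177 181 178 178 148  92 181 175 171  93 110 163 168 167 167 170]
 [178 177 181 177 148 133 184 179 177 178 184  77 118 170 167 168 172]
 [177 177 181 174 136 182 178 178 177 176 178 186  89 127 170 168 174]
 [180 178 182 163 182 178 178 179 183 179 179 187  78 131 163 169 173]
 [177 177 181 142 193 184 179 190  86 158 164 190  84 139 157 170 172]
 [177 178 180 144  91 100 111 107 100 100  99 121  82 145 157 171 172]
 [177 178 179 157  75  87  88  90  92 105 101 116  81 144 170 170 171]
 [176 177 179 174 132  73  78  79  79  96 102  84 129 149 167 172 172]
 [176 177 167 176 165 113  73  75  78  96 107 103 158 163 166 172 172]
 [175 177 179 172 170 165 153 121 122 120 155 161 165 167 166 171 171]
 [178 177 176 172 168 167 164 168 173 171 168 165 168 166 167 173 173]
 [175 178 177 173 169 166 162 167 170 169 168 166 167 165 167 171 170]]
```

View pics/w4.png

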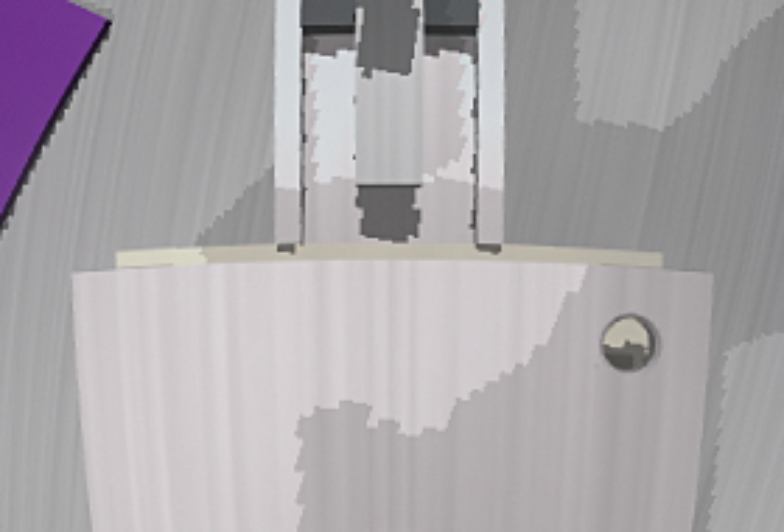

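The crop shows the lid's far edge at row 263, the box rim just beyond at row 243 (columns 117–663), and the bolt and bracket centred on column 390. Box and lid are aligned within about 1 mm.

```bash
python3 - <<'E'
from h import *
import pickle
s=pickle.load(open("w4.pkl","rb")); st=s["st"]; R0=R.from_euler('xyz',st["orientation"],degrees=True)
c=lambda x,y:((x+.5)/2.8-.5+120,(y+.5)/2.8-.5)
def t(x,y,z): return R0.inv().apply(wplane(s,[c(x,y)],z)[0]-st["ee_pos"]).round(4)[:2]
z=st["ee_pos"][2]
for n,p,h in(("rim far L",(117,252),.07),("rim far R",(662,253),.07),("rim far mid",(390,243),.07),("lid far mid",(390,263),z-.0106),("lid L",(73,273),z-.0106),("lid R",(711,273),z-.0106),("hole",(629,343),z-.0106),("tongue end L",(357,185),.088),("tongue end R",(422,185),.088),("brL",(275,190),.08),("brR",(505,190),.08)): print(n,t(*p,h))
print("rim edge ideal y .085; lid .083; hole .068 .045")
E
```

```text
rim far L [ 0.0868 -0.066 ]
rim far R [0.0865 0.0637]
rim far mid [ 0.0865 -0.001 ]
lid far mid [ 0.0823 -0.0009]
lid L [ 0.0828 -0.0612]
lid R [0.0829 0.0602]
hole [0.0685 0.0442]
tongue end L [ 0.0987 -0.0078]
tongue end R [0.0987 0.0057]
brL [ 0.0986 -0.0261]
brR [0.0987 0.0241]
rim edge ideal y .085; lid .083; hole .068 .045
```

arm_command:
  steps:
    - {"tx": 0.008, "ty": -0.005, "tz": 0.05, "rx": 0, "ry": 0, "rz": 0}
    - {"tx": 0.008, "ty": -0.005, "tz": 0.1, "rx": 0, "ry": 0, "rz": 0}
    - {"tx": 0.008, "ty": -0.005, "tz": 0.11, "rx": 0, "ry": 0, "rz": 0}
    - {"tx": 0.008, "ty": -0.005, "tz": 0.11, "rx": 0, "ry": 0, "rz": 0}
    - {"tx": 0.008, "ty": -0.005, "tz": 0.11, "rx": 0, "ry": 0, "rz": 0}

```text
time_s: 7.18
ee_pos: [0.5331, 0.0293, 0.1047]
orientation: [180.0, 0.0, 100.9]
force: [0.1, 1.0, -2.4]
finger_gap: 0.0131
gripper_force: 59.0
```

```bash
python3 go.py .5333 .0283 .0856 100.95;python3 - <<'E'
from h import *
from plant import monitor,snapshot
import pickle
s=wrist(monitor,snapshot); pickle.dump(s,open("w5.pkl","wb"))
cv2.imwrite("pics/w5.png",np.vstack([cv2.resize(s["image"][105:140,320:370,::-1],(500,350)),cv2.resize(s["image"][60:120,180:340,::-1],(500,190))]))
E
```

```text
7.17 [0.5331 0.0293 0.1047] [179.98   0.   100.92] [ 0.1  1.  -2.4] 0.0131 58.97944092750549
(array([-6.900e-03, -1.000e-04,  1.276e-01]), array([ 0.    ,  0.    , -0.0001]))
```

View pics/w5.png

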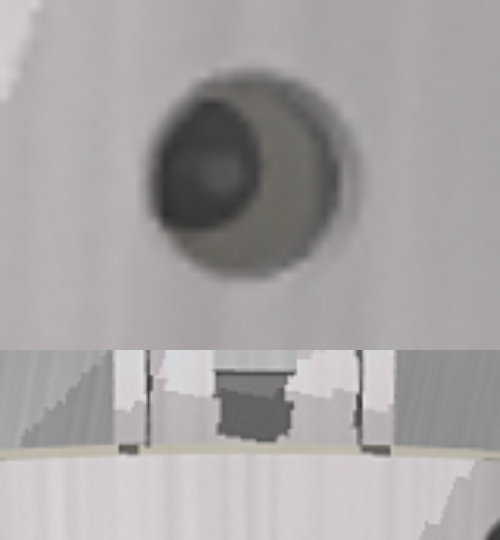

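The hole crop shows the pin tip inside it, near (222,175) against the hole centre at (250,175). After parallax the offset is under 1 mm, so I'll correct it and lower.

arm_command:
  steps:
    - {"tx": -0.006, "ty": 0.003, "tz": 0, "rx": 0, "ry": 0, "rz": 0}
    - {"tx": -0.006, "ty": 0.003, "tz": 0.02, "rx": 0, "ry": 0, "rz": 0}
    - {"tx": -0.006, "ty": 0.003, "tz": 0.04, "rx": 0, "ry": 0, "rz": 0}
    - {"tx": -0.006, "ty": 0.003, "tz": 0.06, "rx": 0, "ry": 0, "rz": 0}
    - {"tx": -0.006, "ty": 0.003, "tz": 0.06, "rx": 0, "ry": 0, "rz": 0}

```text
time_s: 7.85
ee_pos: [0.5333, 0.0285, 0.0952]
orientation: [-180.0, -0.0, 100.9]
force: [-1.3, -0.3, -3.0]
finger_gap: 0.0129
gripper_force: 59.0
```

```bash
python3 go.py .5333 .0283 .0856 100.95
```

```text
7.85 [0.5333 0.0285 0.0952] [-1.7997e+02 -1.0000e-02  1.0091e+02] [-1.3 -0.3 -3. ] 0.0129 59.01507496833801
(array([-0.0013, -0.0004,  0.0641]), array([-0.0001, -0.    , -0.0001]))
```

Underside is at about 80 mm with no contact force. Continuing down.

arm_command:
  steps:
    - {"tx": 0, "ty": 0, "tz": 0.015, "rx": 0, "ry": 0, "rz": 0}
    - {"tx": 0, "ty": 0, "tz": 0.03, "rx": 0, "ry": 0, "rz": 0}
    - {"tx": 0, "ty": 0, "tz": 0.045, "rx": 0, "ry": 0, "rz": 0}
    - {"tx": 0, "ty": 0, "tz": 0.055, "rx": 0, "ry": 0, "rz": 0}
    - {"tx": 0, "ty": 0, "tz": 0.055, "rx": 0, "ry": 0, "rz": 0}

```text
time_s: 8.48
ee_pos: [0.5335, 0.0285, 0.0872]
orientation: [-180.0, -0.0, 100.9]
force: [0.4, -0.3, -2.9]
finger_gap: 0.0134
gripper_force: 59.0
```

```bash
python3 go.py .5333 .0283 .0856 100.95
```

```text
8.47 [0.5335 0.0285 0.0872] [-179.99   -0.    100.91] [ 0.4 -0.3 -2.9] 0.0134 59.01494264602661
(array([-0.001 , -0.0017,  0.0106]), array([-0.    , -0.    , -0.0001]))
```

arm_command:
  steps:
    - {"tx": 0, "ty": 0, "tz": 0.005, "rx": 0, "ry": 0, "rz": 0}
    - {"tx": 0, "ty": 0, "tz": 0.01, "rx": 0, "ry": 0, "rz": 0}
    - {"tx": 0, "ty": 0, "tz": 0.01, "rx": 0, "ry": 0, "rz": 0}

```text
time_s: 8.85
ee_pos: [0.5335, 0.0285, 0.0858]
orientation: [-180.0, 0.0, 100.9]
force: [0.3, 0.1, -3.1]
finger_gap: 0.0127
gripper_force: 59.0
```

arm_command:
  steps:
    - {"tx": 0, "ty": 0, "tz": 0, "rx": 0, "ry": 0, "rz": 0}
    - {"tx": 0, "ty": 0, "tz": 0, "rx": 0, "ry": 0, "rz": 0}
    - {"tx": 0, "ty": 0, "tz": 0, "rx": 0, "ry": 0, "rz": 0}
    - {"tx": 0, "ty": 0, "tz": 0, "rx": 0, "ry": 0, "rz": 0}
  fingers: 0.8

```text
time_s: 9.35
ee_pos: [0.5336, 0.0285, 0.0859]
orientation: [180.0, 0.0, 100.9]
force: [0.0, 0.7, -0.0]
finger_gap: 0.068
gripper_force: 0.0
```

arm_command:
  steps:
    - {"tx": 0, "ty": 0, "tz": -0.15, "rx": 0, "ry": 0, "rz": 0}
    - {"tx": 0, "ty": 0, "tz": -0.4, "rx": 0, "ry": 0, "rz": 0}
    - {"tx": 0, "ty": 0, "tz": -0.7, "rx": 0, "ry": 0, "rz": 0}
    - {"tx": 0, "ty": 0, "tz": -0.8, "rx": 0, "ry": 0, "rz": 0}
    - {"tx": 0, "ty": 0, "tz": -0.8, "rx": 0, "ry": 0, "rz": 0}

```text
time_s: 9.98
ee_pos: [0.5341, 0.0285, 0.2062]
orientation: [179.9, 0.0, 100.9]
force: [0.3, 0.3, -0.7]
finger_gap: 0.0681
gripper_force: 0.0
```

```bash
python3 go.py .503 .187 .2 100.9;python3 - <<'E'
from h import *
from plant import monitor,snapshot
import pickle
s=wrist(monitor,snapshot); pickle.dump(s,open("w6.pkl","wb"))
cv2.imwrite("pics/w6.png",s["image"][:,:,::-1])
E
```

```text
9.97 [0.5341 0.0285 0.2062] [1.7992e+02 1.0000e-02 1.0091e+02] [ 0.3  0.3 -0.7] 0.0681 0.0
(array([ 1.0767, -0.0033,  0.041 ]), array([0.0002, 0.    , 0.    ]))
```

View pics/w6.png

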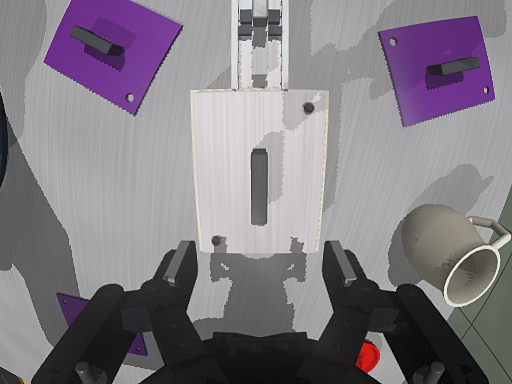

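The view shows the lid seated on the box with both pins through its holes, at (308,107) and (216,240). The bolt is at the top at (260,10).

```bash
cat >> h.py <<'E'
def wcloud(s):
    f=192/np.tan(np.radians(s["fovy"]/2)); v,u=np.mgrid[:384,:512]; d=np.stack([u-s["cx"],v-s["cy"]],-1)
    r=np.linalg.norm(d,axis=-1)+1e-9; th=r/f; z=s["z_map"]
    c=np.concatenate([d/r[...,None]*(np.tan(th)*z)[...,None],z[...,None]],-1)
    T=s["tool_from_camera"]; R0=R.from_euler('xyz',s["st"]["orientation"],degrees=True)
    p=c@T[:3,:3].T+T[:3,3]; return (R0.apply(p.reshape(-1,3))+s["st"]["ee_pos"]).reshape(384,512,3)
def tobox(p,c=(.5328,.0290),yaw=10.85):
    a=np.radians(yaw); d=p[...,:2]-np.array(c); return np.stack([d[...,0]*np.cos(a)+d[...,1]*np.sin(a),-d[...,0]*np.sin(a)+d[...,1]*np.cos(a),p[...,2]],-1)
E
python3 - <<'E'
from h import *
import pickle
s=pickle.load(open("w6.pkl","rb")); B=tobox(wcloud(s)); ok=s["z_map"]>.05
for v,u in((100,205),(100,290),(230,210),(225,310),(170,220),(170,300)): print((B[v-3:v+4,u-3:u+4].reshape(-1,3).mean(0)*1000).round(1))
m=ok&(B[...,2]>.095)&(B[...,2]<.14)&(B[...,1]>.1)&(abs(B[...,0])<.04); q=B[m]; print("fin",m.sum(),np.percentile(q,[2,50,98],axis=0).round(4))
E
```

```text
[-49.4  75.   75.1]
[28.3 74.5 75.1]
[-50.7 -56.4  75.3]
[ 53.  -50.6  75.1]
[-36.4   9.5  80.9]
[39.6  8.2 75.4]
fin 408 [[-0.0052  0.139   0.097 ]
 [ 0.0007  0.1438  0.1236]
 [ 0.006   0.1537  0.1255]]
```

arm_command:
  steps:
    - {"tx": 0.15, "ty": 0, "tz": 0, "rx": 0, "ry": 0, "rz": 0}
    - {"tx": 0.33, "ty": 0, "tz": 0, "rx": 0, "ry": 0, "rz": 0}
    - {"tx": 0.5, "ty": 0, "tz": 0, "rx": 0, "ry": 0, "rz": 0}
    - {"tx": 0.6, "ty": 0, "tz": 0, "rx": 0, "ry": 0, "rz": 0}
    - {"tx": 0.6, "ty": 0, "tz": 0, "rx": 0, "ry": 0, "rz": 0}

```text
time_s: 10.65
ee_pos: [0.5161, 0.1173, 0.2049]
orientation: [-179.9, 0.0, 101.0]
force: [-0.5, -0.3, -0.5]
finger_gap: 0.0682
gripper_force: 0.0
```

```bash
python3 - <<'E'
from h import *
from plant import monitor,snapshot
import pickle
s=wrist(monitor,snapshot); pickle.dump(s,open("w7.pkl","wb")); st=s["st"]; print(st["time_s"],st["ee_pos"],st["orientation"])
W=wcloud(s); B=tobox(W); ok=s["z_map"]>.05
m=ok&(B[...,2]>.118)&(B[...,2]<.135)&(B[...,1]>.1)&(B[...,1]<.2)&(abs(B[...,0])<.03); q=B[m]; print("fin top",m.sum(),np.percentile(q,[1,50,99],axis=0).round(4),q.mean(0),W[m].mean(0))
yx=np.argwhere(m); p=wplane(s,yx[:,::-1],.127)[:,:2]; print(cv2.minAreaRect((tobox(np.c_[p,p[:,0]])[:,:2]*1000).astype(np.float32)))
E
```

```text
10.65 [0.51608806 0.11729464 0.20492415] [-1.79922641e+02  8.90390319e-03  1.00983174e+02]
fin top 535 [[-0.0048  0.1398  0.1221]
 [ 0.0005  0.1528  0.124 ]
 [ 0.0065  0.165   0.1259]] [0.00078009 0.15254466 0.12398448] [0.50485137 0.17896452 0.12398448]
((0.7759380340576172, 152.74703979492188), (11.194082260131836, 24.763206481933594), 0.2540079951286316)
```

```bash
python3 - <<'E'
from h import *
import pickle
s=pickle.load(open("w7.pkl","rb")); B=tobox(wcloud(s)); ok=s["z_map"]>.05
for a,b in((-.028,-.024),(-.024,-.019),(-.019,-.01),(-.01,-.007),(.008,.01),(.01,.019),(.019,.024),(.024,.028)):
    m=ok&(B[...,0]>a)&(B[...,0]<b)&(B[...,1]>.13)&(B[...,1]<.175)&(B[...,2]>.04); print(a,m.sum(),np.percentile(B[m][:,2],[5,50,95,99]).round(4) if m.any() else "")
E
python3 go.py .5047 .1788 .150 100.85;python3 go.py .5047 .1788 .093 100.85
```

```text
-0.028 83 [0.0712 0.072  0.0731 0.0734]
-0.024 271 [0.0663 0.0719 0.0735 0.075 ]
-0.019 439 [0.0652 0.0678 0.0788 0.0793]
-0.01 144 [0.0653 0.0673 0.0789 0.0792]
0.008 94 [0.0652 0.0677 0.0786 0.0795]
0.01 435 [0.0652 0.0676 0.0788 0.0792]
0.019 277 [0.0655 0.072  0.0749 0.0757]
0.024 125 [0.0709 0.072  0.0731 0.0735]
10.7 [0.5163 0.1167 0.2052] [-1.7994e+02  1.0000e-02  1.0095e+02] [ 0.3 -0.7 -0.5] 0.0683 0.0
(array([0.421 , 0.003 , 0.3676]), array([-0.0002,  0.    ,  0.0003]))
10.7 [0.5163 0.1167 0.2052] [-1.7994e+02  1.0000e-02  1.0095e+02] [ 0.3 -0.7 -0.5] 0.0683 0.0
(array([0.4211, 0.0034, 0.7476]), array([-0.0002,  0.    ,  0.0003]))
```

arm_command:
  steps:
    - {"tx": 0.2, "ty": 0.002, "tz": 0, "rx": 0, "ry": 0, "rz": 0}
    - {"tx": 0.38, "ty": 0.003, "tz": 0, "rx": 0, "ry": 0, "rz": 0}
    - {"tx": 0.42, "ty": 0.003, "tz": 0.1, "rx": 0, "ry": 0, "rz": 0}
    - {"tx": 0.42, "ty": 0.003, "tz": 0.3, "rx": 0, "ry": 0, "rz": 0}
    - {"tx": 0.42, "ty": 0.003, "tz": 0.35, "rx": 0, "ry": 0, "rz": 0}

```text
time_s: 11.32
ee_pos: [0.504, 0.1774, 0.151]
orientation: [-179.8, 0.0, 100.9]
force: [-0.6, 0.4, 0.3]
finger_gap: 0.0684
gripper_force: 0.0
```

```bash
python3 go.py .5047 .1788 .093 100.85
```

```text
11.32 [0.504  0.1774 0.151 ] [-1.7981e+02  5.0000e-02  1.0087e+02] [-0.6  0.4  0.3] 0.0684 0.0
(array([0.0083, 0.0075, 0.3869]), array([-0.0005,  0.0001,  0.0001]))
```

arm_command:
  steps:
    - {"tx": 0.004, "ty": 0.004, "tz": 0.13, "rx": 0, "ry": 0, "rz": 0}
    - {"tx": 0.004, "ty": 0.004, "tz": 0.26, "rx": 0, "ry": 0, "rz": 0}
    - {"tx": 0.004, "ty": 0.004, "tz": 0.36, "rx": 0, "ry": 0, "rz": 0}
    - {"tx": 0.004, "ty": 0.004, "tz": 0.38, "rx": 0, "ry": 0, "rz": 0}
    - {"tx": 0.004, "ty": 0.004, "tz": 0.38, "rx": 0, "ry": 0, "rz": 0}

```text
time_s: 11.95
ee_pos: [0.5058, 0.1794, 0.0967]
orientation: [180.0, -0.0, 100.9]
force: [0.3, 0.0, 0.6]
finger_gap: 0.0687
gripper_force: 0.0
```

```bash
python3 go.py .5047 .1788 .093 100.85
```

```text
11.95 [0.5058 0.1794 0.0967] [179.98  -0.   100.9 ] [0.3 0.  0.6] 0.0687 0.0
(array([-0.0026, -0.0078,  0.0245]), array([ 0.    , -0.    ,  0.0001]))
```

arm_command:
  steps:
    - {"tx": -0.002, "ty": -0.006, "tz": 0.018, "rx": 0, "ry": 0, "rz": 0}
    - {"tx": -0.002, "ty": -0.006, "tz": 0.018, "rx": 0, "ry": 0, "rz": 0}
    - {"tx": -0.002, "ty": -0.006, "tz": 0.018, "rx": 0, "ry": 0, "rz": 0}
    - {"tx": -0.002, "ty": -0.006, "tz": 0.018, "rx": 0, "ry": 0, "rz": 0}
    - {"tx": -0.002, "ty": -0.006, "tz": 0.018, "rx": 0, "ry": 0, "rz": 0}
  fingers: 0

```text
time_s: 12.58
ee_pos: [0.5051, 0.1792, 0.094]
orientation: [179.9, -0.0, 100.9]
force: [1.3, 0.3, 4.0]
finger_gap: 0.0112
gripper_force: 60.3
```

arm_command:
  steps:
    - {"tx": 0, "ty": 0, "tz": 0, "rx": 0, "ry": 0, "rz": 0}
    - {"tx": 0, "ty": 0, "tz": 0, "rx": 0, "ry": 0, "rz": 0}
    - {"tx": 0, "ty": 0, "tz": 0, "rx": 0, "ry": 0, "rz": 0}

```text
time_s: 12.95
ee_pos: [0.5051, 0.1792, 0.0939]
orientation: [179.9, -0.0, 100.9]
force: [1.8, 0.3, 5.1]
finger_gap: 0.0111
gripper_force: 60.5
```

```bash
python3 go.py .5047 .1788 .093 100.85
```

```text
12.95 [0.5051 0.1792 0.0939] [ 1.7995e+02 -1.0000e-02  1.0091e+02] [1.8 0.3 5.1] 0.0111 60.48644185066223
(array([-0.0018, -0.0033,  0.0063]), array([ 0.0001, -0.    ,  0.0002]))
```

arm_command:
  steps:
    - {"tx": 0, "ty": 0, "tz": -0.025, "rx": 0, "ry": 0, "rz": 0}
    - {"tx": 0, "ty": 0, "tz": -0.05, "rx": 0, "ry": 0, "rz": 0}
    - {"tx": 0, "ty": 0, "tz": -0.075, "rx": 0, "ry": 0, "rz": 0}
    - {"tx": 0, "ty": 0, "tz": -0.1, "rx": 0, "ry": 0, "rz": 0}
    - {"tx": 0, "ty": 0, "tz": -0.1, "rx": 0, "ry": 0, "rz": 0}

```text
time_s: 13.58
ee_pos: [0.5049, 0.1791, 0.1089]
orientation: [180.0, -0.0, 100.9]
force: [4.8, 0.8, -1.6]
finger_gap: 0.0115
gripper_force: 59.4
```

```bash
python3 - <<'E'
from h import *
from plant import monitor,snapshot
s=wrist(monitor,snapshot); st=s["st"]; print(st["ee_pos"],st["force"],tobox(st["ee_pos"]))
B=tobox(wcloud(s)); ok=s["z_map"]>.05
m=ok&(abs(B[...,0])<.006)&(B[...,1]>.09)&(B[...,1]<.115)&(B[...,2]>.07); print("tongue top",np.percentile(B[m][:,2],[5,50,95]))
E
```

```text
[0.50494785 0.17914439 0.10887171] [ 4.75745507  0.78744457 -1.55236828] [0.0009087  0.15270316 0.10887171]
tongue top [0.10204823 0.10297116 0.10384189]
```

arm_command:
  steps:
    - {"tx": -0.05, "ty": 0, "tz": 0, "rx": 0, "ry": 0, "rz": 0}
    - {"tx": -0.1, "ty": 0, "tz": 0, "rx": 0, "ry": 0, "rz": 0}
    - {"tx": -0.15, "ty": 0, "tz": 0, "rx": 0, "ry": 0, "rz": 0}
    - {"tx": -0.2, "ty": 0, "tz": 0, "rx": 0, "ry": 0, "rz": 0}
    - {"tx": -0.21, "ty": 0, "tz": 0, "rx": 0, "ry": 0, "rz": 0}

```text
time_s: 14.25
ee_pos: [0.5109, 0.1478, 0.1085]
orientation: [180.0, -0.0, 100.9]
force: [4.3, 1.1, -1.7]
finger_gap: 0.0114
gripper_force: 59.4
```

arm_command:
  steps:
    - {"tx": 0, "ty": 0, "tz": 0, "rx": 0, "ry": 0, "rz": 0}

```text
time_s: 14.38
ee_pos: [0.5108, 0.1479, 0.1085]
orientation: [180.0, 0.0, 100.9]
force: [6.3, 0.8, -0.5]
finger_gap: 0.0111
gripper_force: 59.4
```

```bash
python3 - <<'E'
from h import *
from plant import monitor,snapshot
s=wrist(monitor,snapshot); st=s["st"]; print(st["ee_pos"],st["force"],tobox(st["ee_pos"]))
B=tobox(wcloud(s)); ok=s["z_map"]>.05
m=ok&(abs(B[...,0])<.02)&(B[...,1]>.125)&(B[...,1]<.2)&(B[...,2]>.06)
for y in np.arange(.125,.19,.005):
    k=m&(abs(B[...,1]-y)<.0025); print(round(y,3),np.percentile(B[k][:,2],[5,50,95]).round(4) if k.any() else "")
E
```

```text
[0.51083032 0.14792421 0.10848026] [ 6.27497005  0.82952786 -0.52680048] [0.00080918 0.12093379 0.10848026]
0.125 [0.0659 0.0924 0.1464]
0.13 [0.0664 0.1474 0.2006]
0.135 [0.1083 0.1649 0.1975]
0.14 [0.0753 0.1954 0.2082]
0.145 [0.0653 0.0692 0.0756]
0.15 [0.065  0.0661 0.0674]
0.155 [0.0651 0.0661 0.0673]
0.16 [0.0652 0.0662 0.0673]
0.165 [0.0652 0.0662 0.0675]
0.17 [0.0651 0.0662 0.0675]
0.175 [0.0651 0.0661 0.0674]
0.18 [0.0651 0.0662 0.0674]
0.185 [0.0652 0.0662 0.0675]
```

Slide is about 40 mm. Lowering it behind the bump, then releasing.

arm_command:
  steps:
    - {"tx": 0, "ty": 0, "tz": 0.025, "rx": 0, "ry": 0, "rz": 0}
    - {"tx": 0, "ty": 0, "tz": 0.05, "rx": 0, "ry": 0, "rz": 0}
    - {"tx": 0, "ty": 0, "tz": 0.075, "rx": 0, "ry": 0, "rz": 0}
    - {"tx": 0, "ty": 0, "tz": 0.095, "rx": 0, "ry": 0, "rz": 0}
    - {"tx": 0, "ty": 0, "tz": 0.095, "rx": 0, "ry": 0, "rz": 0}

```text
time_s: 15.05
ee_pos: [0.5108, 0.1482, 0.0941]
orientation: [180.0, 0.0, 100.9]
force: [5.6, 1.0, -1.1]
finger_gap: 0.011
gripper_force: 59.4
```

arm_command:
  steps:
    - {"tx": 0, "ty": 0, "tz": 0, "rx": 0, "ry": 0, "rz": 0}
    - {"tx": 0, "ty": 0, "tz": 0, "rx": 0, "ry": 0, "rz": 0}
    - {"tx": 0, "ty": 0, "tz": 0, "rx": 0, "ry": 0, "rz": 0}
    - {"tx": 0, "ty": 0, "tz": 0, "rx": 0, "ry": 0, "rz": 0}
  fingers: 0.7

```text
time_s: 15.55
ee_pos: [0.5106, 0.1481, 0.0943]
orientation: [-180.0, -0.0, 100.9]
force: [-0.2, 0.3, -0.4]
finger_gap: 0.0597
gripper_force: 0.0
```

arm_command:
  steps:
    - {"tx": 0, "ty": 0, "tz": -0.15, "rx": 0, "ry": 0, "rz": 0}
    - {"tx": 0, "ty": 0, "tz": -0.4, "rx": 0, "ry": 0, "rz": 0}
    - {"tx": 0, "ty": 0, "tz": -0.7, "rx": 0, "ry": 0, "rz": 0}
    - {"tx": 0, "ty": 0, "tz": -0.9, "rx": 0, "ry": 0, "rz": 0}
    - {"tx": 0, "ty": 0, "tz": -0.9, "rx": 0, "ry": 0, "rz": 0}

```text
time_s: 16.18
ee_pos: [0.5117, 0.1484, 0.2315]
orientation: [179.8, -0.0, 100.9]
force: [-0.6, -0.2, -1.2]
finger_gap: 0.0598
gripper_force: 0.0
```

arm_command:
  steps:
    - {"tx": -0.2, "ty": 0, "tz": 0, "rx": 0, "ry": 0, "rz": 0}
    - {"tx": -0.4, "ty": 0, "tz": 0, "rx": 0, "ry": 0, "rz": 0}
    - {"tx": -0.6, "ty": 0, "tz": 0, "rx": 0, "ry": 0, "rz": 0}
    - {"tx": -0.6, "ty": 0, "tz": 0, "rx": 0, "ry": 0, "rz": 0}
    - {"tx": -0.6, "ty": 0, "tz": 0, "rx": 0, "ry": 0, "rz": 0}

```text
time_s: 16.8
ee_pos: [0.5274, 0.06, 0.2288]
orientation: [-179.9, -0.0, 100.9]
force: [-0.1, -0.6, -0.3]
finger_gap: 0.0596
gripper_force: 0.0
```

```bash
python3 - <<'E'
from h import *
from plant import monitor,snapshot
s=wrist(monitor,snapshot); st=s["st"]; print(st["time_s"],st["ee_pos"],st["force"])
B=tobox(wcloud(s)); ok=s["z_map"]>.05
m=ok&(abs(B[...,0])<.01)&(B[...,1]>.095)&(B[...,1]<.2)&(B[...,2]>.112)&(B[...,2]<.16); print("fin",m.sum(),np.percentile(B[m],[1,50,99],axis=0).round(4))
m=ok&(abs(B[...,0])<.005)&(B[...,1]>.07)&(B[...,1]<.098)&(B[...,2]>.07); print("tongue top",np.percentile(B[m][:,2],[5,50,95]))
for x,y in((-.05,.075),(.03,.07),(-.05,-.05),(.05,-.05)):
    m=ok&(abs(B[...,0]-x)<.004)&(abs(B[...,1]-y)<.004); print("lid",np.median(B[m][:,2]).round(4) if m.any() else "")
E
```

```text
16.8 [0.5274023  0.06004147 0.22875566] [-0.06825601 -0.63917138 -0.27310942]
fin 479 [[-5.700e-03  1.082e-01  1.210e-01]
 [ 1.000e-04  1.207e-01  1.240e-01]
 [ 6.700e-03  1.333e-01  1.260e-01]]
tongue top [0.08694008 0.08820108 0.08937669]
lid 0.0754
lid 0.0752
lid 0.0751
lid 0.0753
```

```bash
python3 -c "
from plant import env; print(env.finish_job())"
```

```text
the job is handed in; nothing more can be done
None
```

The lid is flat on the box with both pins through its holes, and the bolt was lifted over the bump, slid in about 40 mm and dropped behind it; I handed the job in at about 17 s, and no verdict was returned.

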